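# Hook the second tray bracket into its slotted upright

### The job

Draw the loose steel bracket out from under the low riser by its tall hook end and leave it standing clear on the bench. Then take it again by its low arm, hook both tabs into the two lowest slots of the bare upright and push it down until fully locked, level with the bracket on the other upright. Let go, and leave the other things on the bench alone.

Things in the scene. Friction and masses are not known exactly. Their poses are not given: they have to be found in the camera images.
- bracket: Loose rigid steel bracket, ~0.3 kg. Sizes mm. Origin: underside, middle plane, rear face (the face with the tabs). x: from arm to tabs, z up. Foot flange 50 wide, 4 thick, x -180..0. On it a web 12 thick (y -6..6): top at z 50 all along, z 95 over the hook end (x -50..0). End plate 40 wide, x -4..0. Starts with its low arm under the riser, 50 to 58 of the hook end outside, tabs pointing away.
- tabs (a point): Point midway between the bracket's two hooked tabs: x = 6, z = 54 mm in its frame. Tabs are 8 mm wide; each has a neck 8 mm high sticking out of the rear face to x = 12 (undersides at z = 20 and z = 80), ending in a lip (x 6.5 to 12) that hangs 12 mm below the neck.
- nose (a point): Middle of the far end of the bracket's low arm: x = -180, z = 27 mm in the bracket's frame.
- bare_upright: Grey slotted upright without bracket (fixed): channel 50 mm wide, 34 deep, 219 high, on a 10 mm dark base plate. Origin: foot of its front face, on the centre line, 10 mm above the bench. x points into the slots, z up. Front wall 4 mm thick, hollow behind, with three slots 14 wide, 28 high, lower edges at z = 50, 110, 170. No room for a gripper near it: hold the arm 80 mm or more from the rear face.
- lower_slot (a point): Centre of the lowest slot of the bare upright, in the front face, z = 64 mm in its frame. To hook: bracket's x along the upright's x, underside 46 mm above the upright's origin (tabs at mid-slot); go along x till the rear face meets the front face, then straight down 16 mm. Locked: necks rest on the slots' lower edges, bracket's origin at x -2..0, y -3..3, z 30 mm in the upright's frame.
- upper_slot (a point): Centre of the second lowest slot of the bare upright (for the upper tab), in the front face, z = 124 mm in its frame.
- fitted_upright: The same upright with an identical bracket already hooked in its two lowest slots (fixed), 170 mm to one side or the other of the bare one on the same base plate, facing the same way. Origin: foot of its front face.
- riser: Low plywood bench riser with flat mailers on it (fixed): board 200 mm (x) by 320 (y), underside 62, top 74 above the bench; side legs at y = -154 and 154; mailers up to 95 high, 80 or more behind the front edge. Origin: on the bench under its centre. x points out of the front, where the bracket sticks out; front edge at x = 100 mm.
- tape: Cardboard tape core, 100 mm across, 48 mm high, loose. Origin: centre of its underside. Leave alone.
- label_box: Open cardboard box of label sheets, 90 by 170 mm, 50 mm high, loose. Origin: centre of its underside. Leave alone.
- cup: White mug, 80 mm across, 100 mm high, loose. Origin: centre of its underside. Leave alone.
Mind the look-alikes: they are no part of the job. What is shaped like the bracket but green, red or yellow is not meant.

How it is judged:
On the way:
1. the bracket stands on the bench, clear of the riser, let go and at rest ((x of nose in the frame of riser above 0.1 m or horizontal distance between nose and riser above 0.19 m) and height (world z) of bracket below 0.006 m and angle between bracket's own z axis and vertical below 0.1 rad and contact force between the fingers and bracket below 0.1 N and linear speed of bracket below 0.02 m/s), for 0.2 s.
At the end, for the whole second after the job is handed in: the bracket hangs at rest on the bare upright with both tabs home in the two lowest slots: origin within 4 mm of the seated height (30 mm above the upright's foot), within 6 mm sideways and of the front face, upright within 5 degrees and square to the face within 10 degrees (x of bracket in the frame of bare_upright between -0.006 and 0.004 m and y of bracket in the frame of bare_upright between -0.006 and 0.006 m and z of bracket in the frame of bare_upright between 0.025 and 0.034 m and angle between bracket's own z axis and vertical below 0.09 rad and angle between the x axis of bracket and the x axis of bare_upright, either way round below 0.17 rad and linear speed of bracket below 0.02 m/s); the robot touches nothing.
It fails at once if the tape core, the label box or the mug is moved by more than 25 mm (distance of any of tape, label_box, cup from where it was at the start of the episode above 0.025 m).
It also fails if it takes over 53 s, if anything falls off the work surface, if the arm or the gripper's body presses on something with over 40 N, if the wrist force passes 120 N, or if a joint passes its speed limit or range.

### The arm

A 6-joint arm with a two-finger parallel gripper is mounted at the origin on the work surface. World frame = base frame: x ahead of the robot, y to its left, z up, the work surface at z = 0. Lengths are in m, angles in rad, forces in N, time in s.
With the tool pointing down it reaches from about 0.375 to 0.9 m from the base axis. Payload 3.1 kg.
Tool frame: the origin (TCP) lies between the finger pads; the fingertips stand 8 mm ahead of it and the grasp point (between the pads) lies 11 mm behind it; z points along the fingers, y is the line along which they close (so a half turn about z gives the same grasp; the last joint's range is limited). The gripper opens to 87 mm and grips with 3 to 60 N. Pads are 19 mm wide; open, the fingers measure 117 mm over their backs; the gripper's body (75 mm by 190 mm) begins 51 mm behind the grasp point.
Start: joints at [-1.385, 0.527, 1.433, -0, 1.181, -0.178], TCP at [0.223, -0.584, 0.231] pointing down, gripper open.
Joint ranges: [-3.08, 3.08], [-0.75, 2.2], [0.22, 2.44], [-1.43, 4.57], [0, 2.65], [-2.85, 2.85]. Speed limits (rad/s): [2.79, 2.79, 3.14, 3.14, 3.14, 3.14].

### API

Orientations are given as a unit quaternion [x, y, z, w].
In Python, from rig import robot, vision, job gives the robot as it stands.
- The arm moves only by the shell command python3 -m handwheel 'ROWS' [OPENING] [FORCE]. ROWS is JSON, a list of rows, each a list of 4 numbers: the shift along the tool's x, y, z as a fraction of full scale, then the turn about the tool's z as a fraction of full scale. A call has 1 to 20 rows; each row is the pose to reach, as a shift and turn from the pose commanded when the call began, along the tool's axes at that moment, turning the shorter way round; what a row does not reach only later rows make up. Full scale, the value 1, is 300 mm for a shift and 2 pi rad for a turn. A row lasts 1/12 s, in which the tool goes at most 41.7 mm and 7.16 degrees, less where a joint would pass 70% of its speed; a pose out of reach is approached as far as the arm can. A call with a number of a shift or a turn outside -1 to 1 is refused whole. A call with a gripper value outside its range is refused whole. OPENING is the opening in per cent of the stroke, from 0 (shut) to 100 (fully open), set as the call begins (- or left out, the last holds). The fingers move at their own pace and stop on an object; FORCE is the grip in N (left out, the last holds). Time passes only in rows, so rows that repeat a pose let the fingers close. It gives the time, the measured TCP pose, the force, the opening and the grip force at its end, in the units of the state.
- robot.get_obs(): the state, without advancing time (a new reading comes with each control period).
- vision.camera(name): name is "scene" or "top"; returns a dict with "frame" (384x512x3 uint8, red, green, blue), "K" (3x3 intrinsics, pixels), "cam_to_world" (4x4, takes a point from camera to world coordinates). Camera axes: x right, y down, z forward; pixel columns grow to the right and rows downward; lengths in m; the calibration is good to about 2 mm. A picture is of the moment at which its call begins. There is no depth.
- job.hand_in(): hands the job in; it is judged then, once.
Trained networks look in the newest picture that a camera, given by its name, has taken for a name from the list of things; names that differ only in an ending like _2 or _b are one class to them, and where a whole thing is asked for, a point or a joint stands for the part that bears it (a point fixed in the world has none). Each returns a list of dicts, best first, with "conf" (0 to 1); they miss things now and then, are a little off and sometimes report something else, mostly with a low value. They report only what shows in the picture. A call takes as long as a camera call. They do not tell look-alikes from the thing itself.
- vision.look_for(camera, label): "point" ([row, column] in pixels, amid what is visible of it).
- vision.outline_of(camera, label): "mask" (384x512 bool, what is visible of it) and "point" ([row, column] in pixels, amid what is visible of it).
The state is a dict: "time": time; "q": joint angles; "joint_velocities": joint speeds; "joint_torque": joint torques, N m; "position": TCP position; "tool_rot": TCP orientation; "ft_force": force on the tool from outside, world axes, zero at the start; "moment": the same for the moment, N m; "grip_width": finger opening in m; "grip_force": force on a finger pad.
Only numpy, scipy, OpenCV 4.12 (cv2) and the standard library are available. Lean on these libraries where they do the work, as an engineer would, in place of code of your own. Each camera call takes 0.05 s, during which the arm holds its last target. There are 200 camera calls.

## Working session

There is one attempt and no reset: what is moved stays moved. The work goes in short steps, Python scripts to look and compute and a shell command to move; the robot and the scene stay as the last step left them, time stands still between calls to the robot, and variables do not carry over. Pictures are saved under pics/ and viewed, at most 10 in all, crops included, and the job is handed in when it is done.

```bash
mkdir -p pics; cat > h.py <<'E'
import numpy as np, cv2
from rig import robot, vision, job
def ray(c,rc):
    d=np.linalg.inv(c["K"])@np.array([rc[1],rc[0],1.0]); M=np.array(c["cam_to_world"])
    d=M[:3,:3]@d; return M[:3,3],d/np.linalg.norm(d)
def onz(c,rc,z):
    o,d=ray(c,rc); return o+d*(z-o[2])/d[2]
def tri(c1,p1,c2,p2):
    A=np.zeros((3,3));b=np.zeros(3)
    L=[ray(c1,p1),ray(c2,p2)]
    for o,d in L:
        P=np.eye(3)-np.outer(d,d);A+=P;b+=P@o
    x=np.linalg.solve(A,b); return x,[np.linalg.norm(np.cross(x-o,d)) for o,d in L]
def proj(c,p):
    M=np.linalg.inv(np.array(c["cam_to_world"])); q=c["K"]@(M[:3,:3]@np.array(p)+M[:3,3]); return q[1]/q[2],q[0]/q[2]
def save(c,n,crop=None,s=1):
    f=c["frame"][:,:,::-1]
    if crop: f=f[crop[0]:crop[1],crop[2]:crop[3]]
    cv2.imwrite("pics/"+n,cv2.resize(f,None,fx=s,fy=s,interpolation=cv2.INTER_CUBIC))
E
python3 - <<'E'
from h import *
np.set_printoptions(precision=3,suppress=True)
C={n:vision.camera(n) for n in("scene","top")}
for n,c in C.items():
    save(c,n+"0.png",s=1.5); print(n,c["K"][0,0],np.array(c["cam_to_world"]))
for l in("bracket","tabs","nose","bare_upright","lower_slot","upper_slot","fitted_upright","riser","tape","label_box","cup"):
    for n in C: print(l,n,[(np.round(d["point"]).tolist(),round(d["conf"],2)) for d in vision.look_for(n,l)][:5])
o=robot.get_obs();print(o["time"],o["position"],o["tool_rot"])
E
```

```text
scene 366.2758799370582 [[-0.491  0.473 -0.732  1.527]
 [ 0.871  0.278 -0.405  0.528]
 [ 0.012 -0.836 -0.548  0.914]
 [ 0.     0.     0.     1.   ]]
top 359.7538362058907 [[-0.025 -0.999  0.034  0.385]
 [-1.     0.025 -0.017 -0.074]
 [ 0.016 -0.035 -0.999  1.601]
 [ 0.     0.     0.     1.   ]]
bracket scene [([174.0, 147.0], 0.87), ([186.0, 253.0], 0.74), ([160.0, 237.0], 0.74), ([202.0, 205.0], 0.6), ([220.0, 391.0], 0.33)]
bracket top [([182.0, 362.0], 0.89), ([226.0, 254.0], 0.75), ([174.0, 280.0], 0.51)]
tabs scene [([187.0, 252.0], 0.96), ([173.0, 142.0], 0.71), ([206.0, 204.0], 0.58)]
tabs top [([224.0, 254.0], 0.73), ([185.0, 366.0], 0.67), ([173.0, 277.0], 0.59)]
nose scene [([207.0, 205.0], 0.98), ([158.0, 238.0], 0.86), ([174.0, 145.0], 0.8), ([188.0, 254.0], 0.78), ([218.0, 390.0], 0.71)]
nose top [([175.0, 277.0], 0.62), ([183.0, 363.0], 0.61), ([226.0, 253.0], 0.55)]
bare_upright scene [([207.0, 340.0], 0.92)]
bare_upright top [([202.0, 155.0], 0.82)]
lower_slot scene [([210.0, 342.0], 0.63)]
lower_slot top [([202.0, 157.0], 0.61)]
upper_slot scene [([212.0, 340.0], 0.61)]
upper_slot top [([198.0, 154.0], 0.62)]
fitted_upright scene [([238.0, 307.0], 0.67)]
fitted_upright top [([164.0, 171.0], 0.82), ([188.0, 310.0], 0.61)]
riser scene [([186.0, 186.0], 0.73), ([206.0, 208.0], 0.55)]
riser top [([186.0, 309.0], 0.73)]
tape scene [([262.0, 382.0], 0.92)]
tape top [([185.0, 113.0], 0.54), ([123.0, 249.0], 0.54)]
label_box scene [([249.0, 194.0], 0.58)]
label_box top [([120.0, 249.0], 0.78)]
cup scene [([219.0, 392.0], 0.84), ([237.0, 307.0], 0.68)]
cup top [([196.0, 153.0], 0.69)]
1.2 [ 0.223 -0.584  0.231] [ 0.983  0.181  0.    -0.   ]
```

View pics/scene0.png

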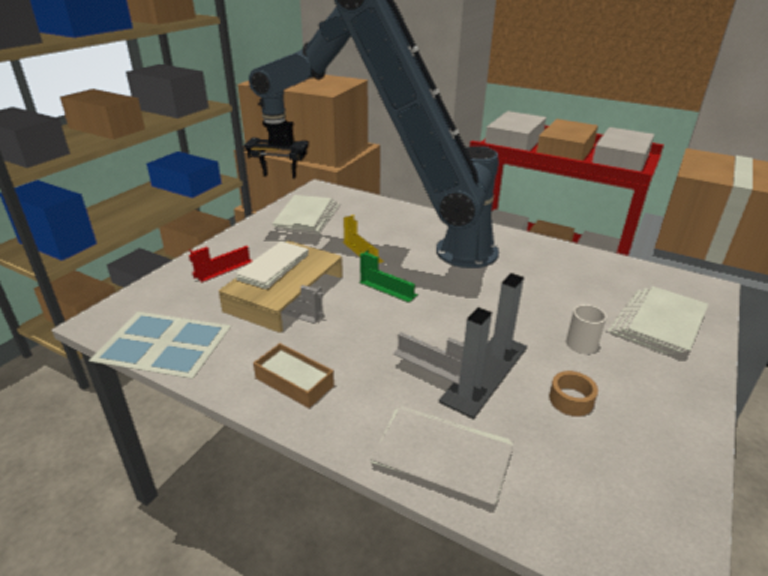

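View pics/top0.png

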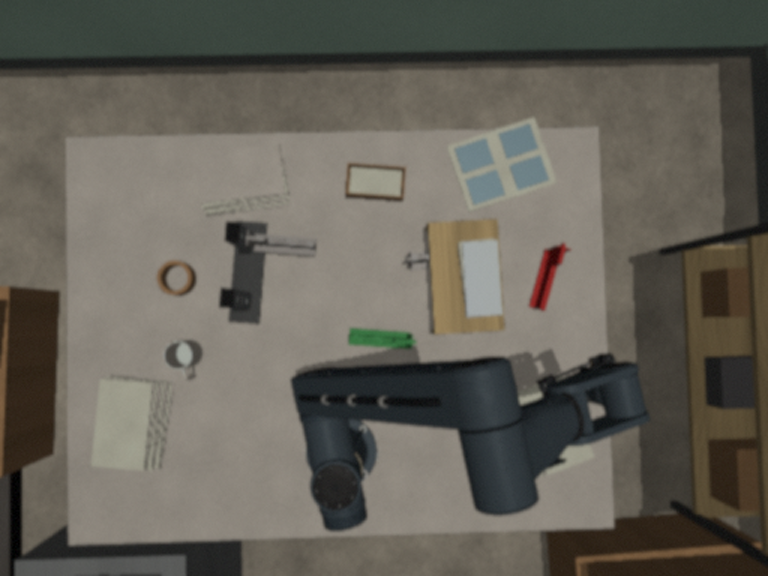

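The scene shows the grey bracket at the riser front (scene ≈ (row 202, col 208), top ≈ (174, 274)). The candidates in the top picture are grey (174,274), green (226,254), red (184,366), and grey fixed in the fitted upright (163,190). There is also a yellow one at scene (158,238). Only the grey one sticking out from under the riser fits. The fitted upright is the one at top (155,160), and the bare one is at top (199,157). I'll confirm this in one enlarged crop.

```bash
python3 - <<'E'
from h import *
t=vision.camera("top")["frame"];s=vision.camera("scene")["frame"]
def cr(f,r,c,h,w,k): return cv2.resize(f[r:r+h,c:c+w,::-1],(w*k,h*k),interpolation=cv2.INTER_CUBIC)
A=np.hstack([cr(t,140,140,75,80,5),cr(t,150,250,75,80,5)])   # 375x800
B=np.hstack([cr(s,175,190,75,60,3),cr(s,180,260,75,100,3)])
B=np.hstack([B,np.zeros((225,800-B.shape[1],3),np.uint8)])
cv2.imwrite("pics/crop1.png",np.vstack([A,B]))
E
```

```text
(no output)
```

View pics/crop1.png

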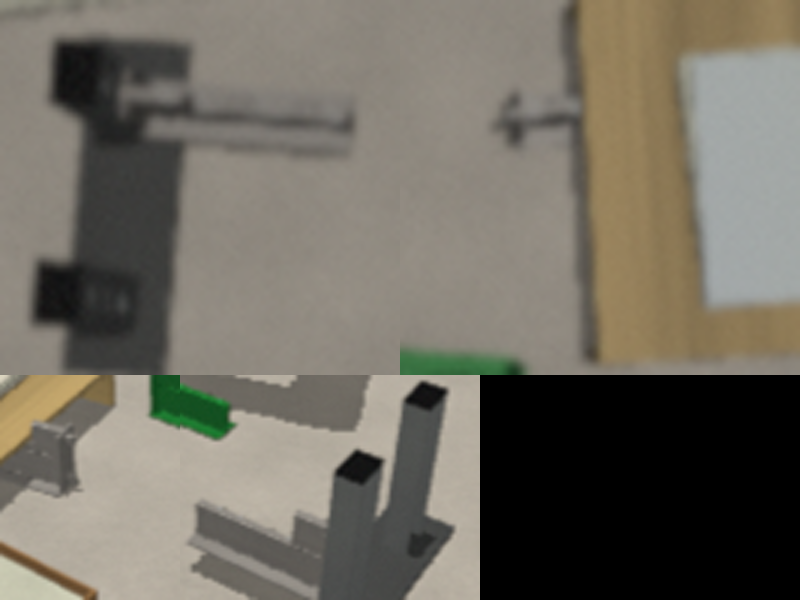

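The crop confirms it: the grey bracket stands at the riser front (top ≈ (173,273)) with its tabs pointing left. The green one is separate. The bare upright's black cap is at top ≈ (198,152) and the fitted one's at ≈ (154,156). Next I measure the caps and the bracket.

```bash
cat > m.py <<'E'
from h import *
np.set_printoptions(precision=4,suppress=True)
t=vision.camera("top");s=vision.camera("scene")
def cap(c,r0,r1,c0,c1,th):
    g=c["frame"][r0:r1,c0:c1].max(2).astype(float)
    w=np.clip((th-g)/th*2,0,1); m=(g<th).astype(np.uint8)
    n,l,st,ce=cv2.connectedComponentsWithStats(m); k=1+st[1:,4].argmax()
    mm=cv2.dilate((l==k).astype(np.uint8),np.ones((3,3)));
    print("area",st[k],"min",g.min()); M=(l==k); rr,cc=np.nonzero(M)
    return np.array([rr.mean()+r0,cc.mean()+c0]), cv2.minAreaRect(np.c_[cc,rr].astype(np.float32)+[[c0,r0]] if 0 else np.c_[cc+c0,rr+r0].astype(np.float32))
if __name__=="__main__":
    bt,rb=cap(t,188,210,142,160,32);ft,rf=cap(t,144,165,146,163,32)
    bs,_=cap(s,178,195,330,355,32);fs,_=cap(s,200,218,308,332,32)
    print(bt,rb,ft,rf,bs,fs)
    B,eb=tri(t,bt,s,bs);F,ef=tri(t,ft,s,fs);print(B,eb,F,ef,np.linalg.norm(B-F))
    B=onz(t,bt,.229);F=onz(t,ft,.229);d=F-B;print("top@.229",B,F,np.linalg.norm(d),np.degrees(np.arctan2(d[1],d[0])))
    for n in("top","scene"):
        c=t if n=="top" else s
        for d in vision.outline_of(n,"bracket"):
            m=d["mask"];rr,cc=np.nonzero(m)
            print(n,d["conf"],np.round(d["point"]),m.sum(),rr.min(),rr.max(),cc.min(),cc.max())
    # riser legs/front edge: bracket flange / hook top points from top crop
    for nm,p,z in(("hooktop mid",(150+111/5,250+548/5),.095),("plate",(150+118/5,250+513/5),.05),("emerge",(150+111/5,250+572/5),.095)):print(nm,onz(t,p,z))
    for nm,p in(("riser front top L",(150,250+577/5)),("riser front bot",(150+360/5,250+597/5))):print(nm,onz(t,p,.074))
    # scene: hook top corner
    print("scene hook top", onz(s,(175+(428-375)/3,190+72/3),.095), onz(s,(175+(424-375)/3,190+35/3),.095))
E
python3 m.py
```

```text
area [ 6  6  8 10 74] min 17.0
area [ 6  6  8 12 81] min 16.0
area [ 6  5 12  8 59] min 16.0
area [ 5  6 14 10 84] min 15.0
[198.3649 151.7027] ((151.5, 198.5), (9.0, 7.0), 90.0) [154.7654 155.3333] ((155.5, 155.5), (11.0, 7.0), 90.0) [186.5424 341.6102] [210.3571 319.2143]
[0.4471 0.2702 0.2248] [np.float64(0.0027629575226115265), np.float64(0.0027629575226114154)] [0.6144 0.2532 0.2231] [np.float64(0.0019263853509011689), np.float64(0.0019263853509011919)] 0.16812839007841665
top@.229 [0.4479 0.2665 0.229 ] [0.6141 0.25   0.229 ] 0.16704074923671366 -5.657988904214962
top 0.97 [185. 362.] 507 163 206 354 377
top 0.81 [226. 254.] 489 219 232 232 276
top 0.5 [186. 112.] 359 174 197 104 130
top 0.44 [176. 279.] 157 168 179 271 286
scene 0.88 [204. 202.] 439 191 215 188 215
scene 0.88 [176. 146.] 665 164 188 125 167
scene 0.71 [185. 255.] 621 168 201 240 277
scene 0.71 [162. 238.] 286 145 169 229 251
hooktop mid [ 0.543 -0.576  0.095]
plate [ 0.5423 -0.5602  0.05  ]
emerge [ 0.5425 -0.5963  0.095 ]
riser front top L [ 0.6402 -0.6114  0.074 ]
riser front bot [ 0.3314 -0.6173  0.074 ]
scene hook top [ 0.5455 -0.2031  0.095 ] [ 0.5627 -0.2512  0.095 ]
```

```bash
python3 - <<'E'
from h import *
np.set_printoptions(precision=4,suppress=True)
t=vision.camera("top");s=vision.camera("scene")
P=lambda x,y:(150+y/5-.4,250+(x-400)/5-.4)
for nm,p,z in(("hooktop mid",P(548,111),.095),("plate",P(513,118),.05),("emerge",P(575,110),.095),("riserL",P(580,0),.074),("riserR",P(597,360),.074)):print(nm,onz(t,p,z))
S=lambda x,y:(175+(y-375)/3-.4,190+x/3-.4)
for p in((72,428),(35,424),(58,423)):print("scene",onz(s,S(*p),.095))
print("tri", tri(t,P(525,113),s,S(65,430)))
o=robot.get_obs();print(o["position"])
# expected view with hypothesised pose
from scipy.optimize import minimize
def top(f,c=4):
    f=f["frame"]; return f
g=t["frame"][165:182,268:290].astype(int).sum(2)//3
print(g)
E
```

```text
hooktop mid [ 0.5527 -0.2361  0.095 ]
plate [ 0.5523 -0.2104  0.05  ]
emerge [ 0.553  -0.2589  0.095 ]
riserL [ 0.6496 -0.2684  0.074 ]
riserR [ 0.3419 -0.274   0.074 ]
scene [ 0.544  -0.2062  0.095 ]
scene [ 0.5612 -0.2543  0.095 ]
scene [ 0.5436 -0.2292  0.095 ]
tri (array([ 0.5507, -0.2153,  0.0928]), [np.float64(0.0018893290961756568), np.float64(0.0018893290961757437)])
[ 0.223  -0.5839  0.2306]
[[136 136 135 135 134 134 134 132 132 133 134 134 136 134 121 100  87  84
   94 113 122 124]
 [135 135 136 136 133 133 134 133 133 133 135 136 135 132 121 100  86  83
   92 111 124 125]
 [135 137 137 133 129 126 132 133 134 134 134 134 135 131 120  97  83  80
   90 111 121 125]
 [136 136 133 127 115 113 126 132 134 132 133 132 130 129 119  99  86  83
   92 111 123 126]
 [137 134 126 115  94  97 120 133 134 134 130 125 122 126 123 112 103  98
   94 113 123 124]
 [134 129 117 101  85  96 122 134 136 133 130 123 121 122 125 122 119 113
  102 113 124 124]
 [135 125 106  98  97 109 126 134 135 135 128 125 122 121 121 121 124 117
  104 114 123 123]
 [132 122 105 103 109 116 123 128 129 126 120
[... 185 characters left out ...]
4  78  78  78  81  86  77  71
   87 111 123 124]
 [113  98  92  80  67  66  81  96 100 101 103 103 103 105 109 106  88  75
   88 113 122 123]
 [120 112 107  91  69  66  85 112 122 124 124 126 125 125 127 119  94  78
   88 108 122 124]
 [131 125 117  95  73  71  95 119 130 134 132 134 132 132 129 119  96  80
   88 108 121 125]
 [133 131 122 104  90  88 108 125 132 135 133 135 131 128 125 115  93  82
   86 104 118 123]
 [134 132 126 117 110 108 116 127 131 132 132 133 130 128 126 118  97  85
   86  99 115 124]
 [133 133 131 128 126 121 125 128 132 131 133 136 133 132 132 122 101  88
   87  96 114 123]
 [135 134 133 133 132 130 131 132 135 134 135 134 136 136 134 126 104  89
   86  94 113 122]]
```

```bash
python3 -m handwheel '[[0.715,-0.341,0,-0.192],[0.715,-0.341,0,-0.192],[0.715,-0.341,0,-0.192],[0.715,-0.341,0,-0.192],[0.715,-0.341,0,-0.192],[0.715,-0.341,0,-0.192],[0.715,-0.341,0,-0.192],[0.715,-0.341,0,-0.192],[0.715,-0.341,0,-0.192],[0.715,-0.341,0,-0.192],[0.715,-0.341,0,-0.192]]' 100 40
```

```text
time: 2.52
position: [0.3871, -0.4116, 0.2307]
tool_rot: [0.706, 0.708, -0.0, 0.0]
ft_force: [0.3, 0.2, -0.1]
grip_width: 0.087
grip_force: 0.0
```

```bash
python3 -m handwheel '[[0.572,0.547,0,0],[0.572,0.547,0,0],[0.572,0.547,0,0],[0.572,0.547,0,0],[0.572,0.547,0,0],[0.572,0.547,0,0],[0.572,0.547,0.2,0],[0.572,0.547,0.3,0],[0.572,0.547,0.4,0],[0.572,0.547,0.5,0],[0.572,0.547,0.57,0],[0.572,0.547,0.57,0],[0.572,0.547,0.57,0]]' 100 40
python3 - <<'E'
from h import *
a=vision.camera("top");b=vision.camera("scene")
A=cv2.resize(a["frame"][140:215,240:315,::-1],(400,400),interpolation=cv2.INTER_CUBIC)
B=cv2.resize(b["frame"][150:225,170:245,::-1],(400,400),interpolation=cv2.INTER_CUBIC)
cv2.imwrite("pics/grasp1.png",np.hstack([A,B]))
E
```

```text
time: 3.6
position: [0.5504, -0.2398, 0.0586]
tool_rot: [0.708, 0.707, -0.0, -0.001]
ft_force: [0.3, -0.4, 0.5]
grip_width: 0.0869
grip_force: 0.0
```

View pics/grasp1.png

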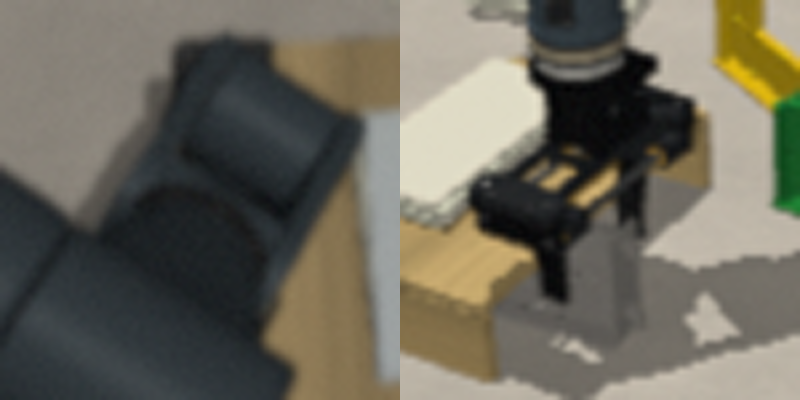

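The fingers straddle the hook end, one in front at crop (555,270) and one behind at (630,210), clear of the riser. I close them.

```bash
python3 -m handwheel '[[0,0,0,0],[0,0,0,0],[0,0,0,0],[0,0,0,0],[0,0,0,0],[0,0,0,0],[0,0,0,0],[0,0,0,0],[0,0,0,0],[0,0,0,0]]' 0 40
```

```text
time: 4.53
position: [0.5509, -0.2401, 0.0595]
tool_rot: [0.707, 0.707, -0.0, -0.0]
ft_force: [-0.1, 0.1, 0.3]
grip_width: 0.0282
grip_force: 0.0
```

```bash
python3 -m handwheel '[[0,0,0,0],[0,0,0,0],[0,0,0,0],[0,0,0,0],[0,0,0,0]]' 0 40
```

```text
time: 4.95
position: [0.5509, -0.2403, 0.0596]
tool_rot: [0.707, 0.707, -0.0, 0.0]
ft_force: [1.1, -0.0, 0.2]
grip_width: 0.0117
grip_force: 40.0
```

```bash
python3 -m handwheel '[[0.05,0,0,0],[0.1,0,0,0],[0.15,0,0,0],[0.2,0,0,0],[0.25,0,0,0],[0.3,0,0,0],[0.35,0,0,0],[0.4,0,0,0],[0.45,0,0,0],[0.5,0,0,0],[0.52,0,0,0],[0.52,0,0,0],[0.52,0,0,0]]' 0 40
```

```text
time: 6.03
position: [0.5505, -0.0824, 0.0598]
tool_rot: [0.707, 0.707, 0.0, -0.001]
ft_force: [0.2, 4.5, 3.4]
grip_width: 0.012
grip_force: 40.0
```

```bash
python3 -m handwheel '[[0,0,0,0],[0,0,0,0],[0,0,0,0],[0,0,0,0],[0,0,0,0],[0,0,0,0],[0,0,0,0],[0,0,0,0]]' 60 40; python3 -m handwheel '[[0,0,-0.1,0],[0,0,-0.2,0],[0,0,-0.3,0],[-0.2,0,-0.4,0],[-0.4,0,-0.4,0],[-0.4,0,-0.4,0],[-0.4,0,-0.4,0],[-0.4,0,-0.4,0]]' 80 40
python3 - <<'E'
from h import *
a=vision.camera("top");b=vision.camera("scene")
A=cv2.resize(a["frame"][140:200,220:280,::-1],(400,400),interpolation=cv2.INTER_CUBIC)
B=cv2.resize(b["frame"][170:250,190:270,::-1],(400,400),interpolation=cv2.INTER_CUBIC)
cv2.imwrite("pics/out.png",np.hstack([A,B]))
E
```

```text
time: 6.7
position: [0.5508, -0.0842, 0.0595]
tool_rot: [0.707, 0.707, -0.0, -0.0]
ft_force: [-0.8, 0.4, 0.1]
grip_width: 0.0506
grip_force: 0.0
time: 7.37
position: [0.5511, -0.2067, 0.1801]
tool_rot: [0.708, 0.706, 0.0, 0.001]
ft_force: [-0.5, 0.7, -0.0]
grip_width: 0.0697
grip_force: 0.0
```

View pics/out.png

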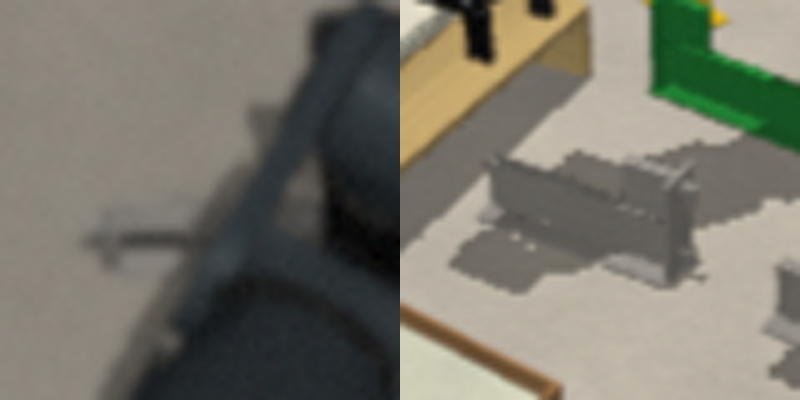

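The bracket stands upright and clear of the riser. In the scene crop the nose is at (490,200) and the hook end at (685,220). I work out its origin next.

```bash
python3 - <<'E'
from h import *
np.set_printoptions(precision=4,suppress=True)
t=vision.camera("top");s=vision.camera("scene")
S=lambda x,y:(170+y/5-.4,190+(x-400)/5-.4)
T=lambda x,y:(140+y/6.667-.4,220+x/6.667-.4)
print("plate foot corner near", onz(s,S(672,286),0),"flange nose near corner",onz(s,S(480,222),.004))
print("nose web top",onz(s,S(488,160),.05),"hook top tab end",onz(s,S(690,165),.095),"hook top rear-left",onz(s,S(628,160),.095))
print("top: plate",onz(t,T(108,240),.03),"tabtip",onz(t,T(85,241),.084),"webtop",onz(t,T(190,238),.095))
import itertools
# project model at hypothesis
for oy in(-.055,-.06,-.065):
    W=lambda x,y,z:(.551-y*1.0,oy+x,z)
    f=lambda p:(round((p[1]-190+.4)*5+400),round((p[0]-170+.4)*5))
    print(oy,[f(proj(s,W(*q))) for q in((0,-.02,0),(-.18,-.025,.004),(-.18,-.006,.05),(0,-.006,.095),(-.05,-.006,.095),(0,.02,.0))])
E
```

```text
plate foot corner near [ 0.5695 -0.0496 -0.    ] flange nose near corner [ 0.5823 -0.2246  0.004 ]
nose web top [ 0.5592 -0.2299  0.05  ] hook top tab end [ 0.5365 -0.0528  0.095 ] hook top rear-left [ 0.555  -0.0974  0.095 ]
top: plate [ 0.5477 -0.0523  0.03  ] tabtip [ 0.5418 -0.0385  0.084 ] webtop [ 0.541  -0.1049  0.095 ]
-0.055 [(665, 285), (474, 214), (484, 157), (674, 178), (618, 158), (691, 257)]
-0.06 [(660, 283), (469, 212), (479, 155), (668, 176), (613, 157), (686, 255)]
-0.065 [(654, 281), (464, 210), (474, 153), (663, 174), (607, 155), (680, 253)]
```

```bash
python3 -m handwheel '[[0.18,0,0,0],[0.18,0,0,0],[0.18,0,0.1,0],[0.18,0,0.2,0],[0.18,0,0.3,0],[0.18,0,0.4,0],[0.18,0,0.48,0],[0.18,0,0.52,0],[0.18,0,0.52,0],[0.18,0,0.52,0]]' 45 50
python3 -m handwheel '[[0,0,0,0],[0,0,0,0],[0,0,0,0],[0,0,0,0],[0,0,0,0],[0,0,0,0],[0,0,0,0],[0,0,0,0]]' 0 50
```

```text
time: 8.4
position: [0.5508, -0.1492, 0.0234]
tool_rot: [0.707, 0.708, -0.0, -0.001]
ft_force: [-0.2, 0.5, 0.3]
grip_width: 0.0397
grip_force: 0.0
time: 9.07
position: [0.5511, -0.1503, 0.0243]
tool_rot: [0.707, 0.707, 0.0, 0.0]
ft_force: [-1.3, -0.3, 6.0]
grip_width: 0.0115
grip_force: 50.0
```

```bash
python3 -m handwheel '[[0,0,-0.1,0],[0,0,-0.2,0],[0.05,-0.1,-0.22,0.005],[0.1,-0.2,-0.22,0.0158],[0.18,-0.3,-0.22,0.0158],[0.28,-0.397,-0.22,0.0158],[0.4,-0.397,-0.22,0.0158],[0.5,-0.397,-0.22,0.0158],[0.6,-0.397,-0.22,0.0158],[0.7,-0.397,-0.22,0.0158],[0.76,-0.397,-0.22,0.0158],[0.783,-0.397,-0.22,0.0158],[0.783,-0.397,-0.22,0.0158],[0.783,-0.397,-0.22,0.0158]]' 0 50
python3 - <<'E'
from h import *
np.save("cam.npy",{n:vision.camera(n) for n in("top","scene")},allow_pickle=True)
C=np.load("cam.npy",allow_pickle=True).item()
print(robot.get_obs()["ft_force"],robot.get_obs()["moment"])
A=cv2.resize(C["top"]["frame"][140:210,140:210,::-1],(400,400),interpolation=cv2.INTER_CUBIC)
B=cv2.resize(C["scene"]["frame"][165:265,260:360,::-1],(400,400),interpolation=cv2.INTER_CUBIC)
cv2.imwrite("pics/stage.png",np.hstack([A,B]))
E
```

```text
time: 10.23
position: [0.4316, 0.0846, 0.0893]
tool_rot: [0.741, 0.672, -0.0, -0.0]
ft_force: [0.2, 0.6, -3.1]
grip_width: 0.0117
grip_force: 50.0
[-0.71737585  0.4078681  -3.31084412] [-0.06782736 -0.0809067  -0.03540859]
```

View pics/stage.png

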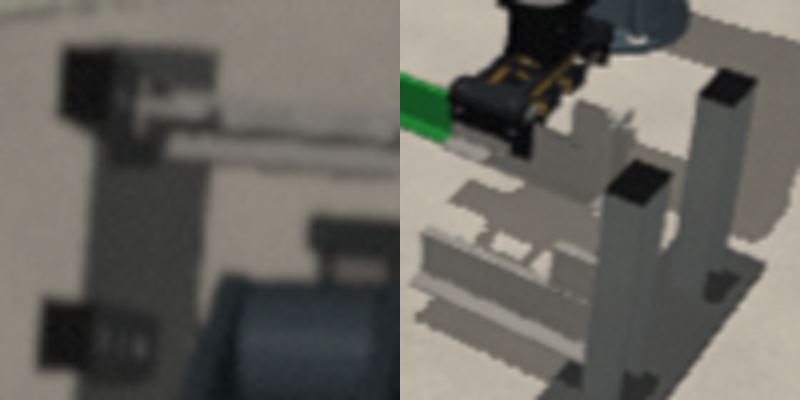

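```bash
cat > fit.py <<'E'
from h import *
from scipy.optimize import minimize
np.set_printoptions(precision=4,suppress=True)
C=np.load("cam.npy",allow_pickle=True).item()
K=8
def poly(c,P): return np.array([[ (q[1]+.5)*K,(q[0]+.5)*K] for q in (proj(c,p) for p in P)])
def ras(c,Ps,win):
    r0,r1,c0,c1=win; m=np.zeros(((r1-r0)*K,(c1-c0)*K),np.uint8)
    for P in Ps: cv2.fillPoly(m,[np.round((poly(c,P)-[c0*K,r0*K])*16).astype(np.int32)],255,shift=4)
    return cv2.GaussianBlur(cv2.resize(m,(c1-c0,r1-r0),interpolation=cv2.INTER_AREA).astype(float)/255,(0,0),.6)
def cap(b,off):
    x,y,a=b; X=np.array([np.cos(a),np.sin(a),0]);Y=np.array([-X[1],X[0],0])
    o=np.array([x,y,.229])+off*Y
    return [o-.025*Y,o+.025*Y,o+.025*Y+.034*X,o-.025*Y+.034*X]
win={"top":[(190,207,144,158),(146,165,148,160)],"scene":[(178,198,330,356),(202,220,308,332)]}
def cost(b,names):
    e=0
    for n in names:
        for w in win[n]:
            g=C[n]["frame"][w[0]:w[1],w[2]:w[3]].max(2).astype(float)
            obs=np.clip((60-g)/(60-18),0,1)
            e+=((ras(C[n],[cap(b,0),cap(b,-.17)],w)-obs)**2).sum()
    return e
for names in(["top"],["scene"],["top","scene"]):
    best=min((minimize(cost,[.446+dx,.251+dy,1.472],args=(names,),method="Nelder-Mead",options=dict(initial_simplex=[[.446+dx,.251+dy,1.472],[.452+dx,.251+dy,1.472],[.446+dx,.257+dy,1.472],[.446+dx,.251+dy,1.50]])) for dx in(-.003,.003) for dy in (-.003,.003)),key=lambda r:r.fun)
    print(names,best.x[:2],np.degrees(best.x[2]),best.fun)
# predicted bracket corners with tool pose, scene crop(4x) and top crop
p=np.array([.4316,.0846]);a=np.radians(84.4);X=np.array([np.cos(a),np.sin(a)]);Y=np.array([-X[1],X[0]])
W=lambda x,y,z:np.r_[p+(x+.1)*X+y*Y,z+.0893-.0243]
for q in((0,-.006,.095),(-.05,-.006,.095),(-.05,-.006,.05),(0.012,0,.088),(0,-.025,0),(0,-.02,.095)):
    s=proj(C["scene"],W(*q)); print(q,"scene crop",round((s[1]-260+.5)*4+400),round((s[0]-165+.5)*4))
E
python3 fit.py
```

```text
['top'] [0.4446 0.2484] 84.33776632166786 22.97552091197076
['scene'] [0.4492 0.2568] 84.12701042298848 6.453498248567499
['top', 'scene'] [0.4472 0.2523] 84.83008276258877 66.66338639705242
(0, -0.006, 0.095) scene crop 624 122
(-0.05, -0.006, 0.095) scene crop 576 104
(-0.05, -0.006, 0.05) scene crop 572 143
(0.012, 0, 0.088) scene crop 638 129
(0, -0.025, 0) scene crop 604 214
(0, -0.02, 0.095) scene crop 617 129
```

```bash
python3 - <<'E'
from h import *
C=np.load("cam.npy",allow_pickle=True).item()
B=cv2.resize(C["scene"]["frame"][180:220,280:330,::-1],(600,480),interpolation=cv2.INTER_CUBIC)
cv2.imwrite("pics/hook.png",B)
E
```

```text
(no output)
```

View pics/hook.png

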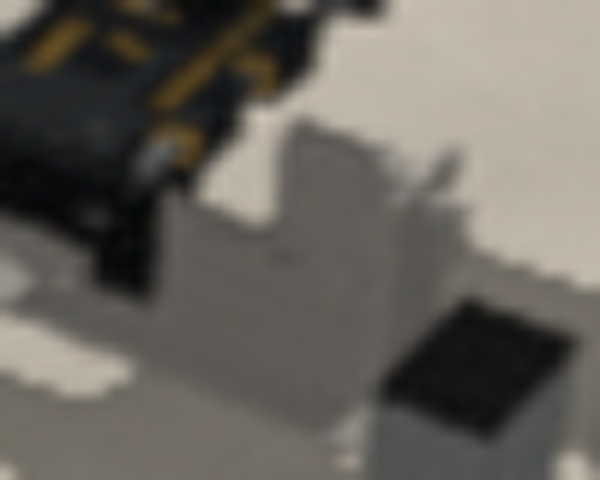

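The bracket hangs level in the gripper, with the hook's near corner at crop (285,125). Corner checks put the arm's own frame between the two camera estimates, so I use the combined fit: face centre (0.4473, 0.2525), yaw 84.4°. I align first and then advance slowly.

```bash
python3 -m handwheel '[[0,-0.0033,0.031,0],[0.05,-0.0033,0.031,0],[0.1,-0.0033,0.031,0],[0.14,-0.0033,0.031,0],[0.16,-0.0033,0.031,0],[0.16,-0.0033,0.031,0]]' 0 50
python3 -m handwheel '[[0.01,0,0,0],[0.02,0,0,0],[0.03,0,0,0],[0.03,0,0,0],[0.03,0,0,0]]' 0 50
```

```text
time: 10.83
position: [0.4359, 0.1325, 0.0802]
tool_rot: [0.741, 0.671, 0.0, 0.0]
ft_force: [0.8, -0.1, -3.8]
grip_width: 0.0118
grip_force: 50.0
time: 11.25
position: [0.4364, 0.1415, 0.0803]
tool_rot: [0.741, 0.671, -0.0, 0.0]
ft_force: [-0.7, 0.2, -2.9]
grip_width: 0.0117
grip_force: 50.0
```

```bash
python3 -m handwheel '[[0.005,0,0,0],[0.01,0,0,0],[0.015,0,0,0],[0.02,0,0,0],[0.02,0,0,0]]' 0 50; python3 -m handwheel '[[0.005,0,0,0],[0.01,0,0,0],[0.01,0,0,0]]' 0 50
```

```text
time: 11.67
position: [0.437, 0.1478, 0.0803]
tool_rot: [0.741, 0.671, 0.0, 0.0]
ft_force: [-1.4, -0.1, -3.5]
grip_width: 0.0115
grip_force: 50.0
time: 11.92
position: [0.4373, 0.1508, 0.0803]
tool_rot: [0.741, 0.671, 0.0, 0.0]
ft_force: [-0.8, 0.1, -3.1]
grip_width: 0.0118
grip_force: 50.0
```

```bash
python3 -m handwheel '[[0.005,0,0,0],[0.01,0,0,0],[0.01,0,0,0]]' 0 50; python3 -m handwheel '[[0.005,0,0,0],[0.01,0,0,0],[0.01,0,0,0]]' 0 50
```

```text
time: 12.17
position: [0.4376, 0.1538, 0.0802]
tool_rot: [0.741, 0.671, 0.0, 0.0]
ft_force: [-0.9, 0.7, -3.5]
grip_width: 0.0117
grip_force: 50.0
time: 12.42
position: [0.4379, 0.1567, 0.0803]
tool_rot: [0.741, 0.671, 0.0, 0.0]
ft_force: [0.8, -0.3, -4.4]
grip_width: 0.0118
grip_force: 50.0
```

```bash
python3 -m handwheel '[[0.005,0,0,0],[0.01,0,0,0],[0.01,0,0,0]]' 0 50; python3 -m handwheel '[[0.005,0,0,0],[0.01,0,0,0],[0.01,0,0,0]]' 0 50
```

```text
time: 12.67
position: [0.4381, 0.1583, 0.0801]
tool_rot: [0.741, 0.672, -0.001, 0.001]
ft_force: [1.0, -6.9, -3.8]
grip_width: 0.0114
grip_force: 50.0
time: 12.92
position: [0.4381, 0.1585, 0.0801]
tool_rot: [0.74, 0.673, -0.003, 0.002]
ft_force: [0.1, -21.9, -3.2]
grip_width: 0.0119
grip_force: 50.0
```

```bash
python3 -m handwheel '[[-0.008,0,0,0],[-0.008,0,0,0]]' 0 50; python3 - <<'E'
from h import *
C={n:vision.camera(n) for n in("top","scene")};np.save("cam.npy",C,allow_pickle=True)
A=cv2.resize(C["top"]["frame"][175:215,145:185,::-1],(400,400),interpolation=cv2.INTER_CUBIC)
B=cv2.resize(C["scene"]["frame"][175:235,300:360,::-1],(400,400),interpolation=cv2.INTER_CUBIC)
cv2.imwrite("pics/ins.png",np.hstack([A,B]))
E
```

```text
time: 13.08
position: [0.4379, 0.1583, 0.08]
tool_rot: [0.741, 0.671, -0.001, 0.0]
ft_force: [0.5, -8.8, -5.7]
grip_width: 0.0114
grip_force: 50.0
```

View pics/ins.png

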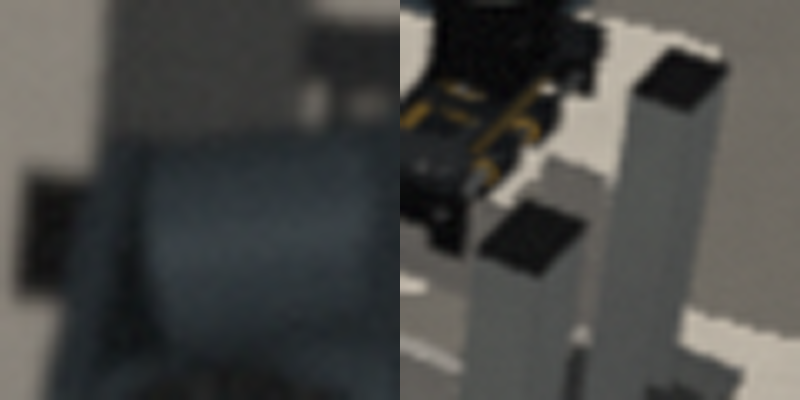

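```bash
python3 -m handwheel '[[0,0,0.01,0],[0,0,0.02,0],[0,0,0.02,0]]' 0 50;  python3 -m handwheel '[[0,0,0.01,0],[0,0,0.015,0],[0,0,0.015,0]]' 0 50
```

```text
time: 13.43
position: [0.438, 0.1584, 0.0742]
tool_rot: [0.741, 0.672, -0.001, 0.001]
ft_force: [-0.4, -9.4, -4.0]
grip_width: 0.0116
grip_force: 50.0
time: 13.68
position: [0.4379, 0.1584, 0.0699]
tool_rot: [0.741, 0.672, -0.001, 0.001]
ft_force: [-0.7, -10.2, -0.1]
grip_width: 0.0114
grip_force: 50.0
```

```bash
python3 -m handwheel '[[0,0,0.008,0],[0,0,0.013,0],[0,0,0.013,0]]' 0 50;  python3 -m handwheel '[[0,0,0.006,0],[0,0,0.01,0],[0,0,0.01,0]]' 0 50
```

```text
time: 13.93
position: [0.4379, 0.1584, 0.066]
tool_rot: [0.741, 0.672, -0.001, 0.001]
ft_force: [-0.2, -9.9, -1.9]
grip_width: 0.012
grip_force: 50.0
time: 14.18
position: [0.4379, 0.1582, 0.0634]
tool_rot: [0.741, 0.672, -0.001, 0.001]
ft_force: [-1.7, -11.4, 4.6]
grip_width: 0.0119
grip_force: 50.0
```

```bash
python3 -m handwheel '[[0,0,0.004,0],[0,0,0.007,0],[0,0,0.007,0]]' 0 50;  python3 -m handwheel '[[-0.008,0,0,0],[-0.016,0,0,0],[-0.016,0,0,0]]' 0 50
```

```text
time: 14.43
position: [0.4379, 0.158, 0.0615]
tool_rot: [0.741, 0.672, -0.001, 0.001]
ft_force: [-0.9, -13.2, 6.3]
grip_width: 0.012
grip_force: 50.0
time: 14.68
position: [0.4384, 0.157, 0.0615]
tool_rot: [0.742, 0.671, 0.002, -0.0]
ft_force: [-0.9, 7.6, 4.1]
grip_width: 0.0116
grip_force: 50.0
```

The pull test meets resistance after about 1 mm, so the tabs are hooked. I push further down to seat them.

```bash
python3 -m handwheel '[[0.01,0,0,0],[0.01,0,0.005,0],[0.01,0,0.01,0],[0.01,0,0.01,0]]' 0 50; python3 -m handwheel '[[0,0,0.005,0],[0,0,0.01,0],[0,0,0.01,0]]' 0 50; python3 - <<'E'
from rig import robot
o=robot.get_obs();print(o["ft_force"],o["moment"],o["tool_rot"])
E
```

```text
time: 15.02
position: [0.4387, 0.1576, 0.0601]
tool_rot: [0.741, 0.672, 0.001, 0.001]
ft_force: [-3.4, -7.0, 24.1]
grip_width: 0.012
grip_force: 50.0
time: 15.27
position: [0.439, 0.1576, 0.0595]
tool_rot: [0.74, 0.672, 0.001, 0.002]
ft_force: [-6.5, -7.4, 46.9]
grip_width: 0.0115
grip_force: 50.0
[-6.49272211 -7.39461387 46.94011586] [-0.89201008  1.14201484  0.16258822] [0.7404136  0.67214765 0.00125225 0.00191592]
```

```bash
python3 -m handwheel '[[0,0,-0.01,0],[0,0,-0.012,0]]' 0 50; python3 -m handwheel '[[0,0,0,0],[0,0,0,0],[0,0,0,0],[0,0,0,0],[0,0,0,0],[0,0,0,0],[0,0,0,0]]' 45 50;  python3 -m handwheel '[[0,0,-0.1,0],[0,0,-0.2,0],[-0.1,0,-0.35,0],[-0.3,0,-0.5,0],[-0.5,0,-0.6,0],[-0.7,0,-0.6,0],[-0.9,0,-0.6,0],[-0.9,0,-0.6,0],[-0.9,0,-0.6,0]]' 
python3 - <<'E'
from h import *
C={n:vision.camera(n) for n in("top","scene")};np.save("cam.npy",C,allow_pickle=True)
A=cv2.resize(C["top"]["frame"][145:215,140:210,::-1],(400,400),interpolation=cv2.INTER_CUBIC)
B=cv2.resize(C["scene"]["frame"][180:270,260:350,::-1],(400,400),interpolation=cv2.INTER_CUBIC)
cv2.imwrite("pics/fin.png",np.hstack([A,B]))
E
```

```text
time: 15.43
position: [0.4386, 0.1577, 0.0603]
tool_rot: [0.741, 0.672, 0.001, 0.001]
ft_force: [-1.4, -5.4, 9.7]
grip_width: 0.0115
grip_force: 50.0
time: 16.02
position: [0.4379, 0.1584, 0.0581]
tool_rot: [0.741, 0.671, -0.0, -0.0]
ft_force: [-0.1, 0.5, 0.2]
grip_width: 0.0381
grip_force: 0.0
time: 16.77
position: [0.4123, -0.0956, 0.2361]
tool_rot: [0.741, 0.671, 0.0, 0.0]
ft_force: [0.3, -0.2, -0.3]
grip_width: 0.0391
grip_force: 0.0
```

View pics/fin.png

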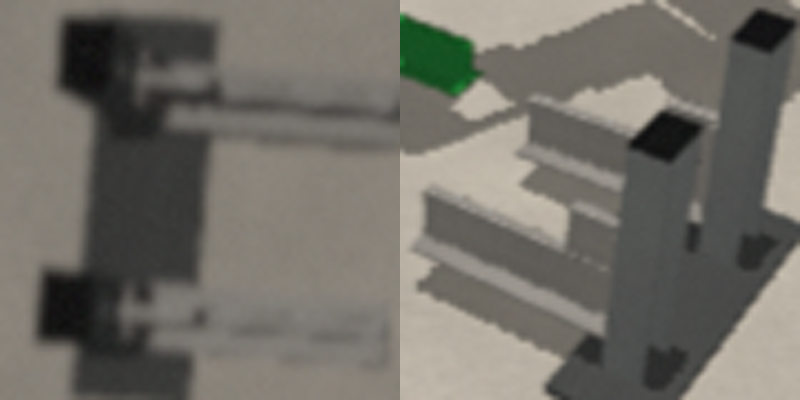

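The bracket hangs level and parallel to the fitted one. The nose tops are at scene crop (530,97) and (428,188), and the gripper is clear. I check the height numerically against the fitted bracket.

```bash
python3 - <<'E'
from h import *
c=np.load("cam.npy",allow_pickle=True).item()["scene"];k=400/90
S=lambda x,y:(180+y/k-.5,260+(x-400)/k-.5)
a=np.radians(84.3);Y=np.array([-np.sin(a),np.cos(a),0])
for p,z in(((428,188),.09),((416,245),.04)):
    w=onz(c,S(*p),z); q=w+.17*Y; r=proj(c,q); print(w,"expect ours",(r[1]+.5-260)*k+400,(r[0]+.5-180)*k, "per 4mm z:",(proj(c,q+[0,0,.004])[0]-r[0])*k)
E
```

```text
[0.59994023 0.06056613 0.09      ] expect ours 534.9909270504244 90.660132616617 per 4mm z: -3.7166451325342424
[0.61483361 0.0589217  0.04      ] expect ours 522.6914341203079 144.2274860691704 per 4mm z: -3.5917491417041627
```

The nose sits about 7 mm low. That matches the clearance tilt: 2.5 mm of lip play over 60 mm is about 0.04 rad, and the limit is 0.09. The origin's height is set by the necks resting on the slot edges, so it should be in tolerance. I hand in.

```bash
python3 -c "
from rig import job
print(job.hand_in())"
```

```text
the job is handed in; nothing more can be done
None
```

I drew the bracket out, stood it clear on the bench, hooked both tabs into the bare upright's two lowest slots, pushed it down to a hard stop, let go and handed the job in; the nose hangs about 7 mm low (roughly 0.04 rad, limit 0.09), and no verdict came back.

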